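Shut and lock the plate reader's filter cover

ROBOT

A 6-joint arm with a two-finger parallel gripper is mounted at the origin on the work surface. World frame = base frame: x ahead of the robot, y to its left, z up, the work surface at z = 0. Lengths are in m, angles in degrees, forces in N, time in s.
With the tool pointing down it reaches from about 0.375 to 0.9 m from the base axis. Payload 3.1 kg.
Tool frame: the origin (TCP) lies on the centre line of the jaws, within the pads' length; the fingertips stand 17 mm ahead of it and the grasp point (between the pads) lies 2 mm behind it; z points along the fingers, y is the line along which they close (so a half turn about z gives the same grasp; the last joint's range is limited). The gripper opens to 87 mm and grips with 3 to 60 N. Pads are 19 mm wide; open, the fingers measure 117 mm over their backs; the gripper's body (75 mm by 190 mm) begins 51 mm behind the grasp point.
Start: joints at [59.616, 30.224, 82.088, -0, 67.689, -10.227], TCP at [0.215, 0.587, 0.24] pointing down, gripper open.
Joint ranges: [-176.69, 176.69], [-43.24, 126.21], [12.49, 139.97], [-82, 262], [0, 151.66], [-163.58, 163.58]. Speed limits (degrees/s): [159.86, 159.86, 180, 180, 180, 180].

INTERFACE

Orientations are given as a 3x3 rotation matrix whose columns are the frame's x, y, z axes.
In Python, from rig import bot, imaging, finder gives the robot as it stands. The module is installed in compiled form; this text tells all that it offers.
- The arm moves only by the tool play_rows, never from a script. Its argument "motion" is a list that holds one entry, the list of rows, each a list of 6 numbers: the shift along the tool's x, y, z in m, then the turn, a rotation vector about the tool's x, y, z in degrees. In form: [[[dx, dy, dz, wx, wy, wz], ...]]. A call has 1 to 8 rows; each row is the pose to reach, as a shift and turn from the pose commanded when the call began, along the tool's axes at that moment; what a row does not reach only later rows make up. A row lasts 1/12 s, in which the tool goes at most 41.7 mm and 7.16 degrees, less where a joint would pass 70% of its speed; a pose out of reach is approached as far as the arm can. A call with a gripper value outside its range is refused whole. "fingers" is the finger opening in m, from 0 to 0.087, set as the call begins (left out, the last holds). The fingers move at their own pace and stop on an object; the grip force is fixed at half the most. Time passes only in rows, so rows that repeat a pose let the fingers close. It gives the time, the measured TCP pose, the force, the opening and the grip force at its end, in the units of the state.
- bot.read_state(): the state, without advancing time (a new reading comes with each control period).
- imaging.capture(name): name is "scene" or "top" or "wrist"; returns a dict with "frame" (384x512x3 uint8, red, green, blue), "camera_matrix" (3x3 intrinsics, pixels), "R" (3x3) and "t" (3): a world point X has camera coordinates R X + t. Camera axes: x right, y down, z forward; pixel columns grow to the right and rows downward; lengths in m; the calibration is good to about 2 mm. The wrist camera is an equidistant fisheye: a pixel r from the principal point sees the ray r / f radians off the axis. A picture is of the moment at which its call begins. There is no depth.
- bot.hand_in(): hands the job in; it is judged then, once.
Trained networks look in the newest picture that a camera, given by its name, has taken for a name from the list of things; names that differ only in an ending like _2 or _b are one class to them, and where a whole thing is asked for, a point or a joint stands for the part that bears it (a point fixed in the world has none). Each returns a list of dicts, best first, with "confidence" (0 to 1); they miss things now and then, are a little off and sometimes report something else, mostly with a low value. They report only what shows in the picture. A call takes as long as a camera call.
- finder.recognise(camera, name): "at" ([x, y, z] in m, in world coordinates, good to about 4 mm: the middle of the surface that is visible of it).
- finder.outline_of(camera, name): "pixels" (384x512 bool, what is visible of it).
The state is a dict: "time_s": time; "joint_positions": joint angles; "qvel": joint speeds; "tau": joint torques, N m; "position": TCP position; "tcp_rot": TCP orientation; "force": force on the tool from outside, world axes, zero at the start; "moment": the same for the moment, N m; "opening": opening from 0.0 (shut) to 1.0 (fully open); "grasp_force": force on a finger pad.
Only numpy, scipy, OpenCV 4.12 (cv2) and the standard library are available. Lean on these libraries where they do the work, as an engineer would, in place of code of your own. Each camera call takes 0.05 s, during which the arm holds its last target. There are 200 camera calls.

TASK

The filter-compartment cover on top of the plate reader has been left ajar. Push it down with a fingertip until it is fully shut, then set a fingertip in the slot of its quarter-turn fastener and turn the fastener clockwise, as seen from above, to its stop so that the cover is locked. Do not lift the cover any further open, and leave the tools and labware around it alone.

Things in the scene. Friction and masses are not known exactly. Their poses are not given: they have to be found in the camera images.
- reader: Microplate reader, a beige box fixed in place, 380 mm deep (its x), 400 mm wide (its y), its flat top deck 170 mm above the bench. Origin: centre of its underside. Its front faces its own -x (towards the robot), z is up. Under the front lip of the deck a steel keeper bar, hidden, catches the fastener's cam tongue.
- cover (a joint): Angle of the filter cover, rad: 0 = fully shut at a firm stop, flush with the deck; grows as its front edge rises. Starts ajar at 0.20 to 0.42. A flat beige plate 170 mm (x) by 200 mm (y) by 8 mm in the front half of the deck, hinged along its rear edge. The friction hinge keeps it where it is left; 2 to 4 N on its front part pushes it down.
- hinge (a point): Middle of the cover's hinge line, which runs along the reader's y; fixed to the cover, at x = 10 mm, y = 0, z = 166 mm in the reader's frame. The cover's top face lies 4 mm above it when shut; the plate reaches from 2 to 172 mm in front of it. Axes: the cover's, parallel to the reader's when shut.
- cover_left (a point): A bare spot on the cover's top face left of the fastener, good to push on: 125 mm in front of the hinge line, 72 mm to the left (+y) of the cover's middle line. The cover is bare over 50 mm on either side of the fastener. Axes: the cover's (z normal to it).
- fastener (a joint): Turn of the fastener, rad: 0 = open, slot parallel to the cover's front edge; grows clockwise seen from above to a hard stop at 1.571 = locked, slot fore-and-aft, in line with the small white tick on the front of the bezel. Starts at 0 to 0.3; stays where left. Takes 0.08 N m: some 5 N on a slot wall 18 mm off the axis, swept round. Fingertips twisted at its centre are loose and slip.
- slot (a point): On the fastener's axis, centre of its slot's mouth. A round grey dial, 73 mm across, in a dark bezel ring 88 mm across, both 6 mm proud of the cover, 123 mm in front of the hinge line. The slot runs right across the dial: 30 mm wide, 77 mm long, 14 mm deep, flat walls. Axes turn with the dial: x along the slot (to the reader's -y when open, -x when locked), z out of the cover.
- cam_tip (a point): Tip of the steel cam tongue that sticks out below the cover, 62 mm from the fastener's axis, in line with the slot, turning with it. Over the last third of the turn it passes below the keeper bar under the deck's front lip; it does so only if the cover is shut. Turned while the cover is up, it keeps the cover from shutting.
- screwdriver: Bystander: screwdriver with a black handle, 160 mm long, handle 26 mm thick, lying on the deck to the right of the cover. Origin: middle of its length, underside; x towards its blade.
- filter_case: Bystander: grey case with three round filters, 62 x 92 x 24 mm, on the deck behind and left of the cover. Origin: centre of its underside.
- microplate: Bystander: white 96-well plate, 128 x 86 x 15 mm, on the bench left of the reader. Origin: centre of its underside.
- reagent_bottle: Bystander: white bottle, 62 mm in diameter, 150 mm tall, on the bench right of the reader. Origin: centre of its underside.

How it is judged:
By the outcome, as a careful person would: the job done as asked, in the order asked, and still so for the second after the job is handed in, with the robot touching nothing.
It also fails if it takes over 42 s, if anything falls off the work surface, if the arm or the gripper's body presses on something with over 40 N, if the wrist force passes 120 N, or if a joint passes its speed limit or range.

## Working session

There is one attempt and no reset: what is moved stays moved. The work goes in short steps, Python scripts to look and compute and a tool call to move; the robot and the scene stay as the last step left them, time stands still between calls to the robot, and variables do not carry over. Pictures are saved under pics/ and viewed, at most 10 in all, crops included, and the job is handed in when it is done.

Besides the shell and the picture viewer there is one more tool, called after "Call:" as name(argument=value, ...), one argument or row to a line, values as JSON. play_rows: Moves the arm, as the interface text tells. Its arguments: {"type":"object","properties":{"motion":{"type":"array"},"fingers":{"type":"number"}},"required":["motion"]}

```bash
mkdir -p pics; python3 - <<'E'
from rig import bot, imaging, finder
import cv2, numpy as np
s=bot.read_state(); print({k:np.round(v,3).tolist() for k,v in s.items()})
for c in ["scene","top"]:
    d=imaging.capture(c); cv2.imwrite(f"pics/{c}0.png",d["frame"][:,:,::-1])
    print(c,np.round(d["camera_matrix"],1).tolist(),np.round(d["R"],3).tolist(),np.round(d["t"],3).tolist())
    for n in ["reader","cover","hinge","cover_left","fastener","slot","screwdriver","filter_case"]:
        r=finder.recognise(c,n)
        print(n,[(np.round(q["at"],3).tolist(),round(q["confidence"],2)) for q in r[:2]])
E
python3 -c "
import cv2,numpy as np
a=cv2.imread('pics/scene0.png');b=cv2.imread('pics/top0.png')
cv2.imwrite('pics/both0.png',cv2.resize(np.vstack([a,b])[:, :],(400,600)))"
```

```text
{'time_s': 0.0, 'joint_positions': [59.619, 30.28, 82.155, 0.001, 67.689, -10.226], 'qvel': [0.036, 0.005, 0.037, -0.031, 0.089, 0.018], 'tau': [-0.001, -44.003, -17.659, 0.063, 0.058, -0.0], 'position': [0.215, 0.586, 0.239], 'tcp_rot': [[-0.939, 0.345, -0.001], [0.345, 0.939, -0.002], [0.0, -0.002, -1.0]], 'force': [0.421, 0.66, -0.089], 'moment': [-0.0, -0.016, -0.02], 'grasp_force': 0.0, 'opening': 1.004}
scene [[493.6, 0.0, 258.7], [0.0, 493.6, 188.6], [0.0, 0.0, 1.0]] [[0.652, 0.758, -0.015], [0.448, -0.402, -0.799], [-0.611, 0.514, -0.602]] [-0.395, -0.175, 2.226]
reader [([0.679, 0.021, 0.167], 0.67)]
cover [([0.554, 0.078, 0.201], 0.85)]
hinge [([0.553, 0.079, 0.199], 0.93)]
cover_left [([0.556, 0.085, 0.198], 0.58)]
fastener [([0.506, 0.087, 0.211], 0.49)]
slot [([0.503, 0.082, 0.211], 0.77)]
screwdriver [([0.622, -0.064, 0.185], 0.5)]
filter_case [([0.743, 0.189, 0.186], 0.63)]
top [[360.0, 0.0, 256.6], [0.0, 360.0, 186.9], [0.0, 0.0, 1.0]] [[-0.0, -1.0, -0.001], [-0.994, 0.001, -0.106], [0.106, 0.001, -0.994]] [-0.015, 0.595, 1.224]
reader [([0.606, 0.092, 0.169], 0.72)]
cover [([0.549, 0.085, 0.205], 0.67), ([0.515, 0.085, 0.208], 0.62)]
hinge [([0.546, 0.087, 0.204], 0.56)]
cover_left [([0.546, 0.09, 0.199], 0.88)]
fastener [([0.517, 0.09, 0.211], 0.88)]
slot [([0.518, 0.082, 0.212], 0.65)]
screwdriver [([0.611, -0.055, 0.191], 0.55), ([0.607, 0.09, 0.17], 0.21)]
filter_case [([0.734, 0.202, 0.192], 0.82)]
```

View pics/top0.png

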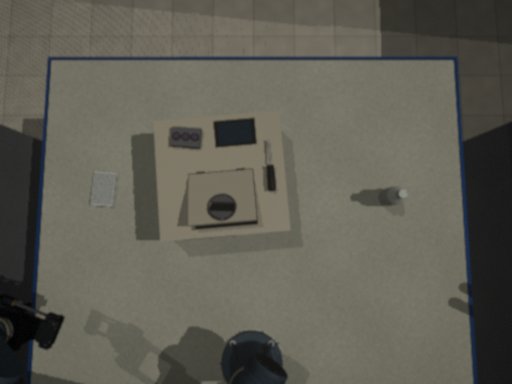

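View pics/scene0.png

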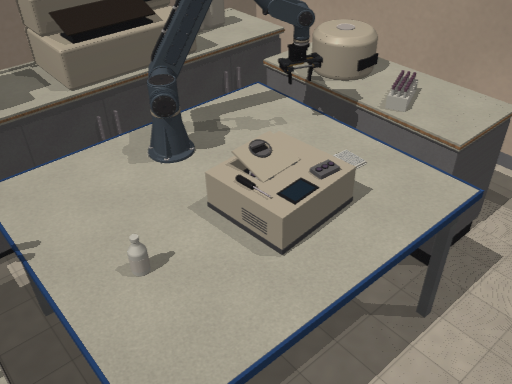

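Top: reader deck spans about (155,121)–(290,232), yawed slightly; the ajar cover has its dial at (222,207). Scene: the cover front is raised, with the dial at (260,148). I'll zoom in for corner points.

```bash
python3 - <<'E'
import cv2
b=cv2.imread('pics/top0.png')[105:255,140:300]
cv2.imwrite('pics/topz.png',cv2.convertScaleAbs(cv2.resize(b,None,fx=4,fy=4,interpolation=cv2.INTER_CUBIC),alpha=1.6))
b=cv2.imread('pics/scene0.png')[125:255,195:365]
cv2.imwrite('pics/scenez.png',cv2.convertScaleAbs(cv2.resize(b,None,fx=4,fy=4,interpolation=cv2.INTER_CUBIC),alpha=1.3))
E
```

```text
(no output)
```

View pics/topz.png

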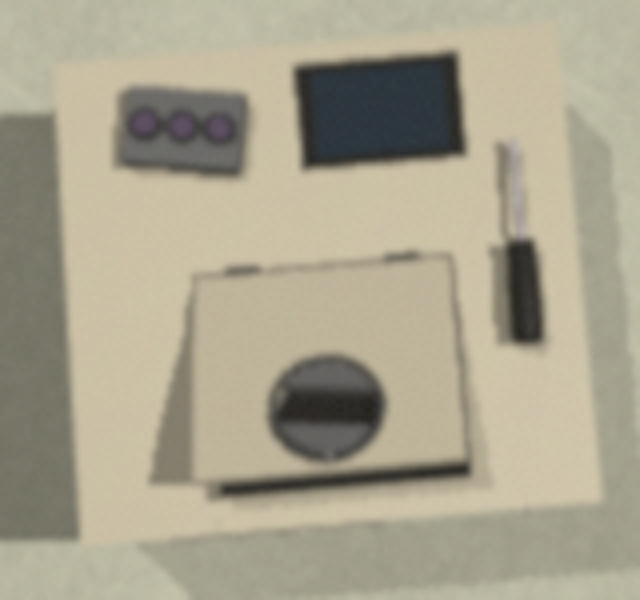

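View pics/scenez.png

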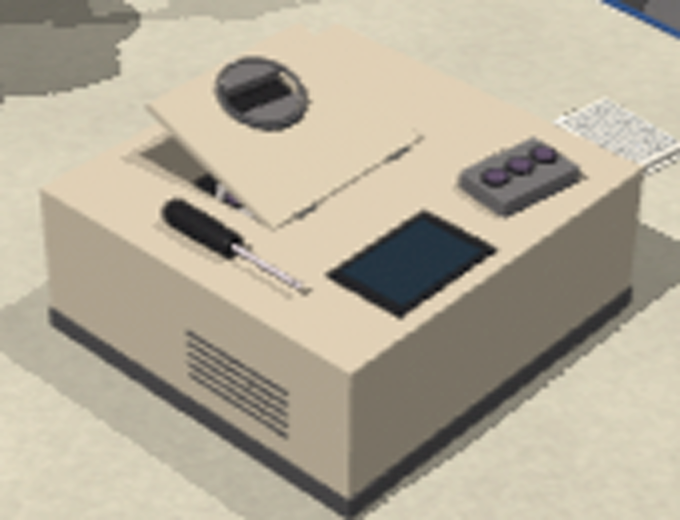

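Zooms: deck corners in top crop (55,66), (559,22), (81,544), (603,499); cover corners (194,275), (450,255), (194,481), (469,464); dial (327,408). Scene crop: deck (351,375), (642,172), (42,192); cover (150,105), (275,228), (424,137). Slot is nearly parallel to the front edge.

```bash
cat > geo.py <<'E'
import numpy as np
def Rz(a): c,s=np.cos(a),np.sin(a); return np.array([[c,-s,0],[s,c,0],[0,0,1]])
def Ry(a): c,s=np.cos(a),np.sin(a); return np.array([[c,0,s],[0,1,0],[-s,0,c]])
def deck(p,q): return Rz(p[2])@np.array(q,float)+[p[0],p[1],0]
# cover point q relative to hinge in cover axes; +angle lifts the front (-x)
def cov(p,q): return deck(p,Ry(p[3])@np.array(q,float)+[.010,0,.166])
E
python3 - <<'E'
from geo import *
from rig import imaging
from scipy.optimize import least_squares
D=[.19,.2,.17]
obs=[("top",0,(-.19,.2,.17),(81,544)),("top",0,(-.19,-.2,.17),(603,499)),("top",0,(.19,.2,.17),(55,66)),("top",0,(.19,-.2,.17),(559,22)),
("top",1,(-.002,.1,.004),(194,275)),("top",1,(-.002,-.1,.004),(450,255)),("top",1,(-.172,.1,.004),(194,481)),("top",1,(-.172,-.1,.004),(469,464)),("top",1,(-.123,0,.01),(327,408)),
("scene",0,(.19,-.2,.17),(351,375)),("scene",0,(.19,.2,.17),(642,172)),("scene",0,(-.19,-.2,.17),(42,192)),
("scene",1,(-.172,-.1,.004),(150,105)),("scene",1,(-.002,-.1,.004),(275,228)),("scene",1,(-.002,.1,.004),(424,137)),("scene",1,(-.123,0,.01),(261,93))]
cam={c:imaging.capture(c) for c in("top","scene")}
off={"top":(140,105),"scene":(195,125)}
def res(p):
    r=[]
    for c,k,q,u in obs:
        d=cam[c]; X=(cov if k else deck)(p,q); Y=np.array(d["camera_matrix"])@(np.array(d["R"])@X+np.ravel(d["t"]))
        r.append((Y[:2]/Y[2]-(np.array(u)/4-.375+off[c])))
    return np.ravel(r)
s=least_squares(res,[.62,.08,.05,.3],loss="soft_l1")
print(s.x,np.round(s.fun.reshape(-1,2),1).tolist())
p=s.x; np.save("p.npy",p)
for n,q in [("slot",(-.123,0,.01)),("left",(-.125,.072,.004)),("frontL",(-.172,.1,.004))]:
    print(n,cov(p,q).round(4), cov([*p[:3],0],q).round(4))
E
```

```text
[0.62027473 0.09581582 0.08257201 0.34114222] [[0.0, 0.4], [-0.0, 0.7], [0.0, -1.0], [-0.2, -0.2], [0.3, 0.5], [0.3, 0.2], [0.1, 0.5], [-0.2, -0.9], [0.3, -0.4], [-0.0, -0.0], [1.2, -1.0], [-0.3, -1.2], [-0.5, 0.4], [0.1, 0.2], [0.1, -0.1], [0.6, -0.0]]
slot [0.5181 0.0874 0.2166] [0.5077 0.0865 0.176 ]
left [0.5082 0.1588 0.2116] [0.4997 0.1581 0.17  ]
frontL [0.4618 0.183  0.2273] [0.4506 0.1821 0.17  ]
```

Call:
play_rows(
  motion=[
    [[-0.04,-0.03,-0.02,0,0,-5],[-0.07,-0.05,-0.041,0,0,-10],[-0.1,-0.073,-0.041,0,0,-15],[-0.13,-0.095,-0.041,0,0,-19.2],[-0.16,-0.117,-0.041,0,0,-19.2],[-0.19,-0.139,-0.041,0,0,-19.2],[-0.22,-0.16,-0.041,0,0,-19.2],[-0.25,-0.182,-0.041,0,0,-19.2]],
  ],
  fingers=0.0,
)

```text
time_s: 1.67
position: [0.3881, 0.3282, 0.2809]
tcp_rot: [[-1.0, 0.017, 0.001], [0.017, 1.0, 0.0], [-0.001, 0.0, -1.0]]
force: [0.0, 0.4, 0.3]
opening: 0.48
grasp_force: 0.0
```

Call:
play_rows(
  motion=[
    [[-0.023,-0.034,0,0,0,0],[-0.047,-0.067,0,0,0,0],[-0.07,-0.1,0,0,0,0],[-0.094,-0.134,0,0,0,0],[-0.117,-0.168,0,0,0,0],[-0.117,-0.168,0,0,0,0]],
  ],
)

```text
time_s: 2.17
position: [0.5066, 0.1539, 0.281]
tcp_rot: [[-1.0, 0.023, 0.005], [0.023, 1.0, -0.003], [-0.005, -0.003, -1.0]]
force: [-0.1, 1.2, -0.6]
opening: 0.043
grasp_force: 0.0
```

```bash
python3 - <<'E'
from rig import bot, imaging, finder
import cv2, numpy as np
s=bot.read_state(); print(s["time_s"],s["position"],s["joint_positions"])
d=imaging.capture("wrist"); cv2.imwrite("pics/w1.png",cv2.convertScaleAbs(d["frame"][:,:,::-1],alpha=1.4))
print(d["camera_matrix"],np.round(d["R"],3),d["t"])
E
```

```text
2.1667 [0.50664813 0.15387756 0.28098361] [  4.90302547  19.9007895   93.02082513  -0.21363304  66.78791154
 -83.67224385]
[[297.31863964   0.         249.79428865]
 [  0.         297.31863964 190.03948651]
 [  0.           0.           1.        ]] [[ 0.023  1.    -0.004]
 [ 0.962 -0.021  0.274]
 [ 0.273 -0.01  -0.962]] [-0.16332511 -0.5288707   0.29260618]
```

View pics/w1.png

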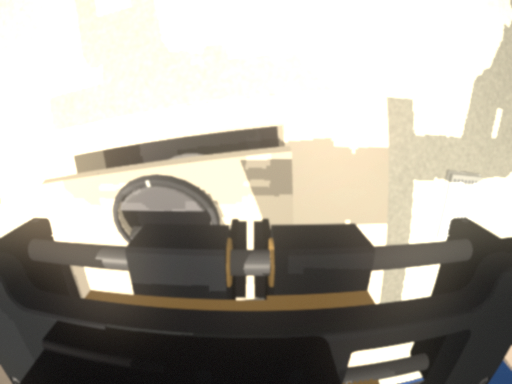

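Wrist view: closed fingertips at about (250,250), cover front edge across (50,180)–(285,150), dial at (165,210) left of the fingers; clear below. Pushing down.

Call:
play_rows(
  motion=[
    [[0.004,0.003,0.035,0,0,0],[0.004,0.003,0.05,0,0,0],[0.004,0.003,0.06,0,0,0],[0.004,0.003,0.068,0,0,0],[0.004,0.003,0.075,0,0,0],[0.004,0.003,0.082,0,0,0],[0.004,0.003,0.088,0,0,0],[0.004,0.003,0.09,0,0,0]],
  ],
)

```text
time_s: 2.88
position: [0.4974, 0.1633, 0.19]
tcp_rot: [[-1.0, 0.017, -0.0], [0.017, 1.0, 0.0], [0.0, 0.0, -1.0]]
force: [-1.1, -0.3, 1.6]
opening: 0.003
grasp_force: 0.9
```

Call:
play_rows(
  motion=[
    [[0,0,0.002,0,0,0],[0,0,0.004,0,0,0],[0,0,0.005,0,0,0],[0,0,0.005,0,0,0]],
  ],
)

```text
time_s: 3.22
position: [0.4977, 0.1631, 0.1873]
tcp_rot: [[-1.0, 0.017, 0.001], [0.017, 1.0, 0.0], [-0.001, 0.0, -1.0]]
force: [-3.8, 1.0, 12.3]
opening: 0.007
grasp_force: 5.9
```

Call:
play_rows(
  motion=[
    [[0,0,-0.02,0,0,0],[0,0,-0.05,0,0,0],[-0.02,-0.02,-0.055,0,0,0],[-0.045,-0.045,-0.055,0,0,0],[-0.073,-0.075,-0.055,0,0,0],[-0.073,-0.075,-0.055,0,0,0],[-0.073,-0.075,-0.055,0,0,0]],
  ],
  fingers=0.034,
)

```text
time_s: 3.8
position: [0.5713, 0.0847, 0.2406]
tcp_rot: [[-1.0, 0.02, 0.002], [0.02, 1.0, -0.0], [-0.002, -0.0, -1.0]]
force: [-0.1, 1.0, 0.3]
opening: 0.374
grasp_force: 0.0
```

```bash
python3 - <<'E'
from rig import bot, imaging, finder
from geo import *
import cv2
s=bot.read_state(); print(s["time_s"],s["position"],s["opening"],s["force"])
d=imaging.capture("wrist"); K=np.array(d["camera_matrix"]);R=np.array(d["R"]);t=np.ravel(d["t"])
r=finder.recognise("wrist","slot"); print([(np.round(q["at"],3).tolist(),round(q["confidence"],2)) for q in r[:2]])
# rectify to a map of the plane z=.176, 3px/mm, centred on the expected slot; up = +x, left = +y
p=np.load("p.npy"); c=cov([*p[:3],0],(-.123,0,.01)); print("expected",c)
n=540; v,u=np.mgrid[0:n,0:n]; X=np.stack([c[0]+(n/2-v)/3e3,c[1]+(n/2-u)/3e3,np.full(u.shape,.176)],-1)
Y=X@R.T+t; rr=np.hypot(Y[...,0],Y[...,1]); th=np.arctan2(rr,Y[...,2]); 
mx=(K[0,2]+K[0,0]*th*Y[...,0]/rr).astype(np.float32); my=(K[1,2]+K[1,1]*th*Y[...,1]/rr).astype(np.float32)
im=cv2.remap(d["frame"][:,:,::-1].copy(),mx,my,cv2.INTER_LINEAR)
cv2.drawMarker(im,(n//2,n//2),(0,0,255),cv2.MARKER_CROSS,20,1)
cv2.imwrite("pics/rect.png",im); cv2.imwrite("pics/w2raw.png",d["frame"][:,:,::-1])
E
```

```text
3.8 [0.5713106  0.08467208 0.24062663] 0.3735758262428147 [-0.08057346  1.00163842  0.34246467]
[([0.508, 0.088, 0.178], 0.71)]
expected [0.50765973 0.08649579 0.176     ]
```

View pics/rect.png

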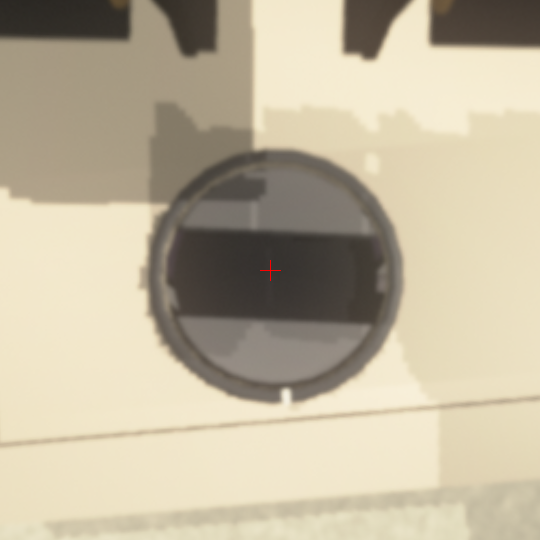

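Rectified view (3 px/mm): cover flush, bezel centred on (275,276), slot from (175,272) to (380,281), about 2.6° clockwise of world y; white tick at (286,397). The axis is near (0.507, 0.086).

Call:
play_rows(
  motion=[
    [[0.02,0,0,0,0,0.7],[0.045,0,0,0,0,1.4],[0.064,0,0.01,0,0,1.4],[0.064,0,0.03,0,0,1.4],[0.064,0,0.035,0,0,1.4],[0.064,0,0.035,0,0,1.4]],
  ],
)

```text
time_s: 4.4
position: [0.5036, 0.0886, 0.2045]
tcp_rot: [[-0.999, 0.04, -0.003], [0.04, 0.999, 0.0], [0.003, 0.0, -1.0]]
force: [0.5, 0.7, 0.7]
opening: 0.394
grasp_force: 0.0
```

Call:
play_rows(
  motion=[
    [[0,0,0,0,0,0],[0,0,0,0,0,0],[0,0,0,0,0,0]],
  ],
)

```text
time_s: 4.65
position: [0.5064, 0.0878, 0.2063]
tcp_rot: [[-0.999, 0.041, 0.002], [0.041, 0.999, -0.0], [-0.002, 0.0, -1.0]]
force: [-0.2, 0.3, 1.2]
opening: 0.391
grasp_force: 0.0
```

Call:
play_rows(
  motion=[
    [[0,-0.002,0.004,0,0,0],[0,-0.002,0.01,0,0,0],[0,-0.002,0.016,0,0,0],[0,-0.002,0.021,0,0,0],[0,-0.002,0.022,0,0,0],[0,-0.002,0.022,0,0,0]],
  ],
)

```text
time_s: 5.15
position: [0.5047, 0.0857, 0.1828]
tcp_rot: [[-0.999, 0.041, -0.002], [0.041, 0.999, 0.0], [0.002, 0.0, -1.0]]
force: [1.0, -0.2, 0.5]
opening: 0.386
grasp_force: 0.0
```

Call:
play_rows(
  motion=[
    [[0,0,0,0,0,5],[0,0,0,0,0,10],[0,0,0,0,0,15],[0,0,0,0,0,20],[0,0,0,0,0,25],[0,0,0,0,0,30],[0,0,0,0,0,35],[0,0,0,0,0,40]],
  ],
)

```text
time_s: 5.82
position: [0.506, 0.0855, 0.1837]
tcp_rot: [[-0.736, 0.677, 0.002], [0.677, 0.736, -0.001], [-0.002, 0.001, -1.0]]
force: [0.7, -1.6, -2.1]
opening: 0.39
grasp_force: 1.5
```

Call:
play_rows(
  motion=[
    [[0,0,0,0,0,5],[0,0,0,0,0,10],[0,0,0,0,0,15],[0,0,0,0,0,20],[0,0,0,0,0,25],[0,0,0,0,0,30],[0,0,0,0,0,35],[0,0,0,0,0,40]],
  ],
)

```text
time_s: 6.48
position: [0.5059, 0.0856, 0.1837]
tcp_rot: [[-0.129, 0.992, 0.001], [0.992, 0.129, -0.0], [-0.0, 0.001, -1.0]]
force: [1.3, 0.1, -1.1]
opening: 0.391
grasp_force: 1.5
```

```bash
python3 -c "
from rig import bot
s=bot.read_state();print(s['joint_positions'],s['moment'],s['force'])"
```

```text
[-2.88117693e+00  2.62328460e+01  1.01391179e+02 -1.47618824e-02
  5.22931938e+01 -1.02942705e+01] [-0.13025967 -0.16650696  0.12576734] [ 1.31029124  0.08857981 -1.11686098]
```

Call:
play_rows(
  motion=[
    [[0,0,0,0,0,4],[0,0,0,0,0,7],[0,0,0,0,0,10],[0,0,0,0,0,12],[0,0,0,0,0,12]],
  ],
)

```text
time_s: 6.9
position: [0.5058, 0.0857, 0.1837]
tcp_rot: [[0.076, 0.997, 0.001], [0.997, -0.076, -0.0], [-0.0, 0.001, -1.0]]
force: [1.7, -0.7, -1.0]
opening: 0.393
grasp_force: 0.6
```

```bash
python3 -c "
from rig import bot
s=bot.read_state();print(s['joint_positions'],s['moment'],s['force'],s['tcp_rot'])"
```

```text
[-2.87962582e+00  2.62322670e+01  1.01394265e+02 -5.42886084e-03
  5.22996228e+01  1.49813679e+00] [-0.11186448 -0.07044793  0.02320794] [ 1.72818432 -0.70233517 -1.00364678] [[ 7.62743505e-02  9.97086043e-01  1.28345732e-03]
 [ 9.97086868e-01 -7.62742339e-02 -1.39623604e-04]
 [-4.13220226e-05  1.29036814e-03 -9.99999167e-01]]
```

Call:
play_rows(
  motion=[
    [[0,0,0,0,0,2],[0,0,0,0,0,4],[0,0,0,0,0,6],[0,0,0,0,0,6]],
  ],
)

```text
time_s: 7.23
position: [0.5058, 0.0857, 0.1837]
tcp_rot: [[0.171, 0.985, 0.002], [0.985, -0.171, -0.002], [-0.002, 0.002, -1.0]]
force: [1.7, 1.9, -0.9]
opening: 0.396
grasp_force: 32.6
```

```bash
python3 -c "
from rig import bot
s=bot.read_state();print(s['moment'],s['force'],s['tcp_rot'][1][1],s['tau'][5])"
```

```text
[ 0.15748813 -0.20199332  2.097867  ] [ 1.71965132  1.88721612 -0.90878463] -0.17128888779163362 2.2582755982875824
```

Hard stop reached (moment 2.1 N m). Backing off within the play, lifting and looking.

Call:
play_rows(
  motion=[
    [[0,0,0,0,0,-4],[0,0,0,0,0,-8],[0,0,0,0,0,-8],[0,0,-0.01,0,0,-8],[0,0,-0.03,0,0,-8],[0,0,-0.06,0,0,-8],[0,0,-0.09,0,0,-8]],
  ],
)

```text
time_s: 7.82
position: [0.5043, 0.0857, 0.2746]
tcp_rot: [[0.044, 0.999, -0.002], [0.999, -0.044, 0.001], [0.0, -0.002, -1.0]]
force: [0.7, 0.0, -0.3]
opening: 0.393
grasp_force: 0.0
```

Call:
play_rows(
  motion=[
    [[0.0,-0.03,-0.02,0,0,0],[0.03,-0.05,-0.03,0,0,0],[0.07,-0.05,-0.03,0,0,0],[0.11,-0.05,-0.03,0,0,0],[0.15,-0.05,-0.03,0,0,0],[0.19,-0.05,-0.03,0,0,0],[0.22,-0.05,-0.03,0,0,0],[0.22,-0.05,-0.03,0,0,0]],
  ],
)

```text
time_s: 8.48
position: [0.4641, 0.3127, 0.3045]
tcp_rot: [[0.038, 0.999, 0.002], [0.999, -0.038, 0.004], [0.004, 0.002, -1.0]]
force: [0.0, -1.0, 0.6]
opening: 0.39
grasp_force: 0.0
```

```bash
python3 - <<'E'
from rig import bot, imaging
import cv2, numpy as np
s=bot.read_state(); print(s["time_s"],s["position"],s["force"])
a=imaging.capture("top")["frame"][105:255,140:300,::-1]; b=imaging.capture("scene")["frame"][125:255,195:365,::-1]
a=cv2.resize(a,(400,375),interpolation=cv2.INTER_CUBIC); b=cv2.resize(b,(400,375),interpolation=cv2.INTER_CUBIC)
cv2.imwrite("pics/end.png",cv2.convertScaleAbs(np.hstack([a,b]),alpha=1.4))
E
```

```text
8.4833 [0.46414816 0.31273013 0.30448924] [ 0.04403516 -0.95435302  0.6035903 ]
```

View pics/end.png

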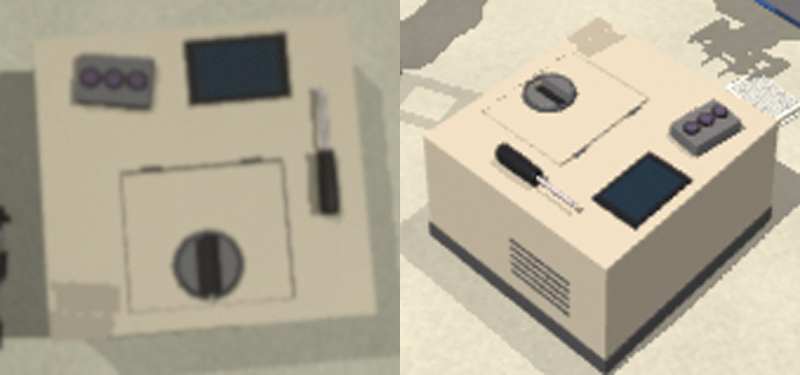

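The cover is flush, and the slot runs fore-and-aft from (206,235) to (212,293), in line with the tick. The bystanders look untouched.

```bash
python3 -c "
from rig import bot
print(bot.hand_in())"
```

```text
the job is handed in; nothing more can be done
None
```

The filter cover is pushed fully shut and its fastener turned clockwise to its hard stop, so it is locked; the tools and labware were left alone, and the job was handed in at about 8.5 s.

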